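# Mount a microscope lens in its cell and screw down the retaining ring

### The job

Set the cleaned lens, flat side down as it lies, fully home in the bore of the lens cell. Then put the retaining ring over it, find by feel where its lugs drop between the thread ribs, and screw it clockwise until just snug, so that it holds the glass with about 10 N; the glass must never be squeezed or knocked hard. Do not knock over the spare eyepiece.

Things in the scene. Friction and masses are not known exactly. Their poses are not given: they have to be found in the camera images.
- lens: plano-convex glass lens, 32 mm across, cylindrical edge 8 mm high, on it a low dome 26 mm across up to 10.5 mm; 30 g. Origin: centre of its flat underside, z up through the dome. It lies on a black pedestal 14 mm high whose column (24 mm across; foot 42 mm across, up to 7 mm high) is narrower than the lens, so the edge can be pinched from any side
- lens_cell: lens cell fixed to the table: round aluminium foot 76 mm across, 8 mm high (screw heads to 11 mm), collar 51 mm across up to 12 mm, then an upright dark tube 41 mm across with a 34.4 mm bore (chamfered to 37), its rim 34 mm above the origin. Round the tube, level with the rim, sit three thread ribs 48 mm across (46.4 at the top) with three open slots between them. Origin: centre of the foot's underside, z up along the bore
- cell_rim (a point): middle of the cell's mouth, level with the rim and the flat rib tops; axes as the cell's. The ribs are 3.3 mm thick where they begin; their undersides sink clockwise (seen from above) by 4 mm per radian, so a lug turned clockwise under them is drawn down; friction holds the ring where it is left. The head of the wire bonder overhangs the table to the right, at y below 0, 0.38 m up: do not sweep the arm across there
- cell_front (a point): point on the rib circle in the cell's own +x direction, 24 mm from its axis, at rim height. The slots are 0.60 rad wide and 120 degrees apart; the middle of one of them lies within 0.5 rad either way of this direction. Where exactly differs from cell to cell and must be seen or felt
- cell_seat (a point): point on the cell's axis 7 mm below the rim, about where the home lens has its underside: it rests there on a rubber O-ring (6.6 to 7.6 mm below the rim; shimmed differently in each cell, not known beforehand), its edge's top 0.4 to 1.4 mm above the rim. The seat gives by about 1 mm per 8 N
- ring: knurled aluminium retaining ring, 59 mm across, 12.5 mm high, about 60 g, lying right way up. Origin: centre of its underside, z up. Resting on the rib tops its origin is level with the rim; with its lugs over the slots it drops 7 to 8 mm until its flange lies on the lens. Let go of there, it lies loose and level and can be gripped afresh
- ring_flange (a point): centre of the ring's top, which has a 27 mm hole; a land under it, 8.5 mm above the lower edge, bears on the lens's edge. From the slots the ring turns clockwise freely for 0.3 to 0.95 rad; then the thread bites: it pulls a gripped ring down (a steady downward pull is felt). From the bite each 0.3 rad more adds about 10 N on the glass, so stop about 0.3 rad past it
- ring_lug (a point): middle of one of the ring's three lugs, on the ring's own +x axis, 23.5 mm from the centre; the others are 120 degrees on. They stand inward at the lower edge of the skirt (50 mm inside width), are 0.26 rad wide and 3 mm high, inner faces on a circle 44 mm across. Three dark marks on the flange's top show where they are
- spare_eyepiece: black spare eyepiece standing upright behind the cell, 35 mm across, 47 mm high; a bystander. Origin: centre of its underside
Not all that is in view belongs to the job. Leave any purple look-alike of the ring alone.

How it is judged:
By the outcome, as a careful person would: the job done as asked, in the order asked, and still so for the second after the job is handed in, with the robot touching nothing.
It also fails if it takes over 70 s, if anything falls off the work surface, if the arm or the gripper's body presses on something with over 40 N, if the wrist force passes 120 N, or if a joint passes its speed limit or range.

### The arm

A 6-joint arm with a two-finger parallel gripper is mounted at the origin on a cart in front of the work surface, level with it; the furniture and walls round the work are solid. World frame = base frame: x ahead of the robot, y to its left, z up, the work surface at z = 0. Lengths are in m, angles in rad, forces in N, time in s.
With the tool pointing down it reaches from about 0.15 to 0.775 m from the base axis. Payload 6.1 kg.
Tool frame: the origin (TCP) lies midway between the tips of the shut fingers; the grasp point (between the pads) lies 19 mm behind it; z points along the fingers, y is the line along which they close (so a half turn about z gives the same grasp; the last joint's range is limited). The gripper opens to 85 mm and grips with 20 to 120 N. Pads are 22 mm wide; open, the fingers measure 114 mm over their backs; the gripper's body (76 mm by 85 mm) begins 54 mm behind the grasp point. The pads swing forward as they close: fully open they stand 13 mm farther back than shut.
Start: joints at [1.142, 0.126, -0.04, 1.405, 0, 1.571], TCP at [0.218, 0.477, 0.231] pointing down, gripper open.
Joint ranges: [-2.72, 2.72], [-0.95, 1.95], [-1.27, 1.35], [-1.78, 2.02], [-1.46, 1.47], [-3.14, 3.14]. Speed limits (rad/s): [2.39, 2.39, 3.01, 3.14, 3.14, 3.14].

### API

Orientations are given as a unit quaternion [w, x, y, z].
In Python, from bench import * gives the robot as it stands. The module is installed in compiled form; this text tells all that it offers. Calls block until the motion is done:
- goto(position, orientation): joint-space move of the TCP to a pose.
- line_to(position, ori=None, speed=0.15): straight line of the TCP; ori=None keeps the orientation; speed is the mean speed in m/s.
- move_joints(angles): joint-space move.
- grip(opening, squeeze=None): finger opening in m; squeeze is the grip in N (None keeps the last); returns when the fingers have stopped.
- sleep(seconds).
- solve_ik(position, orientation): joint angles nearest the present ones, or None.
- grab_frame(name): name is "scene" or "top" or "wrist"; returns a dict with "color" (400x640x3 uint8, red, green, blue), "z_map" (400x640 float32, m along the optical axis (not along the pixel's ray), 0 where there is no reading), "fx", "fy", "cx", "cy" (pixels), "position" and "attitude" of the camera in the world; the wrist camera has in their place "T_tool_cam" (4x4, takes a point from camera to tool coordinates, whose origin is the TCP and whose axes are the flange's). Camera axes: x right, y up, looking along -z (the intrinsics and any distortion apply to the point x, -y, -z); pixel columns grow to the right and rows downward; lengths in m; the calibration is good to about 2 mm. A picture is of the moment at which its call begins: read the wrist's pose just before it.
A pose or a line that the arm cannot do raises PlanningError and nothing moves.
- sign_off(): hands the job in; it is judged then, once.
Trained networks look in the newest picture that a camera, given by its name, has taken for a name from the list of things; names that differ only in an ending like _2 or _b are one class to them, and where a whole thing is asked for, a point or a joint stands for the part that bears it (a point fixed in the world has none). Each returns a list of dicts, best first, with "p" (0 to 1); they miss things now and then, are a little off and sometimes report something else, mostly with a low value. They report only what shows in the picture. A call takes as long as a camera call. They do not tell look-alikes from the thing itself.
- silhouettes(camera, query): "pixels" (400x640 bool, what is visible of it) and "at" ([column, row] in pixels, amid what is visible of it).
Readings, each from a call of its own:
- read_time_s(): time.
- read_q(): joint angles.
- read_joint_vel(): joint speeds.
- read_effort(): joint torques, N m.
- read_tcp_pos(): TCP position.
- read_eef_rot(): TCP orientation.
- read_wrist_force(): force on the tool from outside, world axes, zero at the start.
- read_torque(): the same for the moment, N m.
- read_opening(): finger opening in m.
- read_grip_force(): force on a finger pad.
Only numpy, scipy, OpenCV 4.12 (cv2) and the standard library are available. Lean on these libraries where they do the work, as an engineer would, in place of code of your own. Each camera call takes 0.05 s, during which the arm holds its last target. There are 200 camera calls.

## Working session

There is one attempt and no reset: what is moved stays moved. The work goes in short steps, each a Python script; the robot and the scene stay as the last script left them, time stands still between calls to the robot, and variables do not carry over. Pictures are saved under pics/ and viewed, at most 10 in all, crops included, and the job is handed in when it is done.

```bash
mkdir -p pics; cat > h.py <<'E'
from bench import *
import numpy as np, cv2
from scipy.spatial.transform import Rotation as R
def cam_pose(f):
    if "T_tool_cam" in f:
        q=read_eef_rot(); T=np.eye(4); T[:3,:3]=R.from_quat([q[1],q[2],q[3],q[0]]).as_matrix(); T[:3,3]=read_tcp_pos()
        return T@np.array(f["T_tool_cam"])
    T=np.eye(4); a=np.array(f["attitude"])
    T[:3,:3]=a if a.shape==(3,3) else R.from_quat([a[1],a[2],a[3],a[0]]).as_matrix()
    T[:3,3]=f["position"]; return T
def cloud(f,T):
    z=f["z_map"]; v,u=np.mgrid[0:400,0:640]
    P=np.stack([(u-f["cx"])/f["fx"]*z,-(v-f["cy"])/f["fy"]*z,-z],-1)
    return P@T[:3,:3].T+T[:3,3]
def save(n,im,s=1):
    cv2.imwrite("pics/"+n+".png",cv2.resize(im[...,::-1],None,fx=s,fy=s,interpolation=cv2.INTER_CUBIC))
def down(yaw):  # tool z down, tool y at angle yaw from world y... 
    r=R.from_euler('z',yaw)*R.from_euler('x',np.pi); q=r.as_quat(); return [q[3],q[0],q[1],q[2]]
E
python3 - <<'E'
from h import *
print(read_eef_rot(),read_tcp_pos(),read_time_s())
ims=[]
for c in("scene","top"):
    f=grab_frame(c); print(c,[k for k in f],np.shape(f["attitude"]),f["fx"],f["position"],{k:f[k] for k in f if 'dist' in k})
    P=cloud(f,cam_pose(f)); save(c+"0",f["color"])
    for q in("lens","lens_cell","ring","spare_eyepiece"):
        for d in silhouettes(c,q)[:4]:
            m=d["pixels"]&(f["z_map"]>0); p=P[m]
            if len(p)<5: print(q,d["p"],d["at"],len(p)); continue
            print(q,round(d["p"],2),np.round(d["at"]),m.sum(),"med",np.median(p,0).round(3),"lo",np.percentile(p,3,0).round(3),"hi",np.percentile(p,97,0).round(3),"rgb",np.median(f["color"][m],0))
E
```

```text
[-1.72422594e-04  2.12751534e-01  9.77105964e-01 -8.30278525e-04] [0.21810119 0.47706494 0.23049783] 0.0
scene ['color', 'z_map', 'fx', 'fy', 'cx', 'cy', 'position', 'attitude'] (4,) 420.86214194535955 [0.23316073 0.85388205 0.56942097] {}
lens 0.73 [280. 284.] 276 med [0.497 0.465 0.026] lo [0.483 0.448 0.018] hi [0.512 0.477 0.029] rgb [131. 143. 135.]
lens 0.6 [375. 195.] 691 med [0.46  0.158 0.014] lo [0.431 0.125 0.005] hi [0.492 0.179 0.036] rgb [96. 96. 90.]
lens_cell 0.64 [369. 194.] 703 med [0.459 0.157 0.015] lo [0.43  0.124 0.006] hi [0.492 0.178 0.036] rgb [99. 99. 93.]
ring 0.93 [229. 280.] 677 med [0.584 0.484 0.015] lo [0.562 0.454 0.004] hi [0.615 0.505 0.018] rgb [112.  47. 134.]
ring 0.87 [347. 162.] 321 med [0.557 0.049 0.013] lo [0.533 0.016 0.001] hi [0.586 0.071 0.016] rgb [113.  56. 132.]
ring 0.81 [318. 239.] 478 med [0.5   0.323 0.016] lo [0.476 0.289 0.005] hi [0.528 0.34  0.018] rgb [202. 201. 188.]
ring 0.64 [394. 173.] 331 med [0.453 0.038 0.013] lo [0.428 0.003 0.002] hi [0.48  0.058 0.015] rgb [112.  54. 132.]
spare_eyepiece 0.9 [310. 173.] 339 med [0.5
[... 333 characters left out ...]
ell 0.6 [359. 233.] 866 med [0.46  0.143 0.009] lo [0.429 0.11  0.004] hi [0.496 0.175 0.035] rgb [102.5 104.   99.5]
ring 0.82 [406. 240.] 391 med [0.455 0.032 0.013] lo [0.429 0.005 0.006] hi [0.48  0.056 0.015] rgb [82. 44. 98.]
ring 0.82 [402. 199.] 417 med [0.559 0.043 0.012] lo [0.533 0.016 0.001] hi [0.585 0.068 0.015] rgb [79. 43. 95.]
ring 0.66 [222. 178.] 420 med [0.585 0.474 0.014] lo [0.562 0.449 0.001] hi [0.614 0.501 0.017] rgb [70. 32. 89.]
ring 0.64 [291. 210.] 401 med [0.502 0.31  0.014] lo [0.476 0.284 0.004] hi [0.529 0.335 0.017] rgb [137. 138. 133.]
spare_eyepiece 0.78 [354. 176.] 169 med [0.594 0.167 0.046] lo [0.585 0.154 0.015] hi [0.61  0.179 0.049] rgb [33. 34. 31.]
```

View pics/scene0.png

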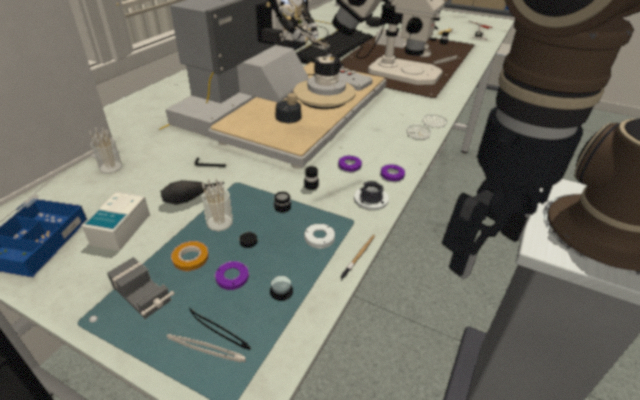

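```bash
python3 - <<'E'
from h import *
q=read_eef_rot()
f=grab_frame("wrist"); print(np.round(f["T_tool_cam"],4),f["fx"],f["cx"],f["cy"])
im=cv2.imread("pics/top0.png"); cv2.imwrite("pics/top_crop.png",cv2.resize(im[160:260,200:420],None,fx=3.6,fy=3.6,interpolation=cv2.INTER_CUBIC))
for xy in((.497,.462),(.5,.31),(.462,.143)):
  for yaw in (0,np.pi/2,-np.pi/2,np.pi):
    for z in (.03,.2):
        print(xy,yaw,z,np.round(solve_ik([*xy,z],down(yaw)),2) if solve_ik([*xy,z],down(yaw)) is not None else None)
E
```

```text
[[-2.000e-04  9.505e-01  3.108e-01  8.000e-02]
 [ 1.000e+00  2.000e-04  0.000e+00  3.000e-04]
 [-1.000e-04  3.108e-01 -9.505e-01 -1.437e-01]
 [ 0.000e+00  0.000e+00  0.000e+00  1.000e+00]] 356.9237133136912 323.81886319388485 196.54204970479668
(0.497, 0.462) 0 0.03 [ 0.75  0.48 -0.02  1.08  0.   -2.39]
(0.497, 0.462) 0 0.2 [ 0.75  0.43  0.29  1.43  0.   -2.39]
(0.497, 0.462) 1.5707963267948966 0.03 [ 0.75  0.48 -0.02  1.08  0.    2.32]
(0.497, 0.462) 1.5707963267948966 0.2 [0.75 0.43 0.29 1.43 0.   2.32]
(0.497, 0.462) -1.5707963267948966 0.03 [ 0.75  0.48 -0.02  1.08  0.   -0.82]
(0.497, 0.462) -1.5707963267948966 0.2 [ 0.75  0.43  0.29  1.43  0.   -0.82]
(0.497, 0.462) 3.141592653589793 0.03 [ 0.75  0.48 -0.02  1.08  0.    0.75]
(0.497, 0.462) 3.141592653589793 0.2 [0.75 0.43 0.29 1.43 0.   0.75]
(0.5, 0.31) 0 0.03 [ 0.55  0.32 -0.25  1.    0.   -2.59]
(0.5, 0.31) 0 0.2 [ 0.55  0.25  0.04  1.36  0.   -2.59]
(0.5, 0.31) 1.5707963267948966 0.03 [ 0.55  0.32 -0.25  1.    0.    2.13]
(0.5, 0.31) 1.5707963267948966 0.2 [0.55 0.25 0.04 1.36 0.   2.13]
(0.5, 0.31) -1.5707963267948966 0.03 [ 0.55  0.32 -0.25  1.    0.   -1.02]
(0.5, 0.31) -1.5707963267948966 0.2 [ 0.55  0.25  0.04  1.36  0.   -1.02]
(0.5, 0.31) 3.141592653589793 0.03 [ 0.55  0.32 -0.25  1.    0.    0.55]
(0.5, 0.31) 3.141592653589793 0.2 [0.55 0.25 0.04 1.36 0.   0.55]
(0.462, 0.143) 0 0.03 [ 0.3   0.13 -0.49  0.95  0.   -2.84]
(0.462, 0.143) 0 0.2 [ 0.3   0.05 -0.19  1.33  0.   -2.84]
(0.462, 0.143) 1.5707963267948966 0.03 [ 0.3   0.13 -0.49  0.95  0.    1.87]
(0.462, 0.143) 1.5707963267948966 0.2 [ 0.3   0.05 -0.19  1.33  0.    1.87]
(0.462, 0.143) -1.5707963267948966 0.03 [ 0.3   0.13 -0.49  0.95  0.   -1.27]
(0.462, 0.143) -1.5707963267948966 0.2 [ 0.3   0.05 -0.19  1.33  0.   -1.27]
(0.462, 0.143) 3.141592653589793 0.03 [ 0.3   0.13 -0.49  0.95  0.    0.3 ]
(0.462, 0.143) 3.141592653589793 0.2 [ 0.3   0.05 -0.19  1.33  0.    0.3 ]
```

View pics/top_crop.png

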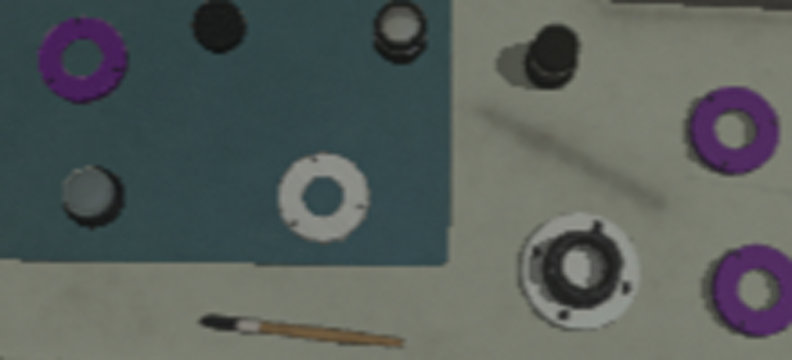

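Ring candidates (top image): purple at (222,178), (402,199), (406,240) and plain aluminium at (291,210). Only the last one is the knurled aluminium ring with dark marks; the purple ones are look-alikes. The lens is the pale dome on the black pedestal at (218,211). The thing at (311,168) looks like a loupe. The cell is at (359,233) and the eyepiece at (354,176). I'll take close-up wrist views to confirm.

```bash
cat >> h.py <<'E'
def look(n,xy,h,yaw,d=.09):
    goto([*xy,h+d],down(yaw)); p=(read_tcp_pos(),read_eef_rot()); f=grab_frame("wrist"); T=cam_pose(f)
    np.savez("pics/"+n+".npz",c=f["color"],z=f["z_map"],K=[f["fx"],f["fy"],f["cx"],f["cy"]],T=T)
    return f,T
E
python3 - <<'E'
from h import *
t=read_time_s(); ims=[]
for n,xy,h,y in(("lens",(.497,.462),.022,np.pi),("ring",(.502,.311),.0125,np.pi),("cell",(.462,.143),.034,np.pi),("cell2",(.462,.143),.034,0)):
    f,T=look(n,xy,h,y); ims.append(f["color"]); P=cloud(f,T)
    print(n,read_time_s(),read_wrist_force(),P[196,324].round(4))
a=np.vstack([np.hstack(ims[:2]),np.hstack(ims[2:])]); save("w4",a,.62)
E
```

```text
lens 1.7583 [-0.73746544  0.2559506   0.30634782] [0.4909 0.4633 0.0277]
ring 2.4667 [ 0.32629616 -0.19887525  0.18927072] [0.5017 0.3127 0.0032]
cell 3.25 [-0.61573377  0.37169764 -0.55467008] [0.4669 0.145  0.01  ]
cell2 5.95 [ 0.44777584 -0.49481338 -0.03274554] [0.4576 0.1434 0.0093]
```

View pics/w4.png

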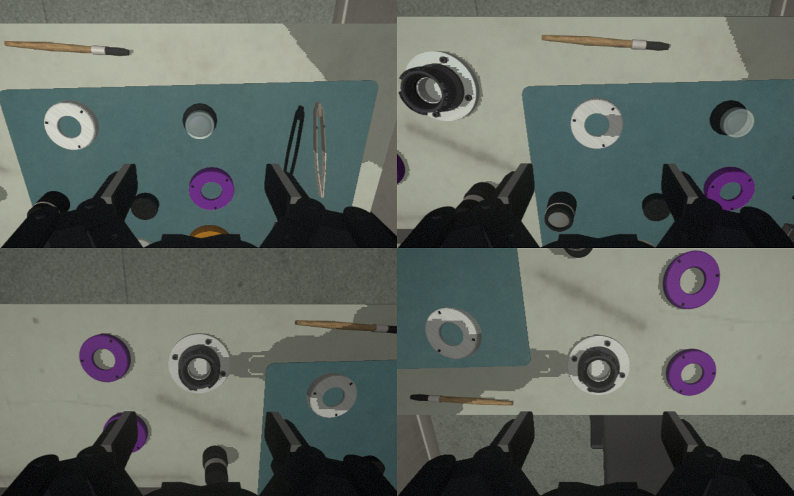

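The wrist views confirm the aluminium ring (panel 1 at (70,126)), the glass dome on its pedestal (200,121), and the cell's dark tube with open slots (panel 3 at (200,365)). Next I'll rectify these and fit circles.

```bash
cat >> h.py <<'E'
def ortho(n,xy,h,half=.037,N=296):
    D=np.load("pics/"+n+".npz"); K,T=D["K"],D["T"]
    s=(np.arange(N)-(N-1)/2)/(N/2)*half
    X,Y=np.meshgrid(s,-s)  # right=+x, up=+y world
    W=np.stack([xy[0]+X,xy[1]+Y,np.full_like(X,h)],-1)
    c=(W-T[:3,3])@T[:3,:3]
    u=c[...,0]/-c[...,2]*K[0]+K[2]; v=-c[...,1]/-c[...,2]*K[1]+K[3]
    return cv2.remap(D["c"],u.astype(np.float32),v.astype(np.float32),cv2.INTER_CUBIC), cv2.remap(D["z"],u.astype(np.float32),v.astype(np.float32),cv2.INTER_NEAREST),W,-c[...,2]
def circ(g,xy,r,half=.037,N=296,span=.005,sgn=None):
    # maximise mean radial gradient along circle radius r
    g=cv2.GaussianBlur(g.astype(np.float32),(0,0),1.5); a=np.linspace(0,2*np.pi,180,endpoint=False); best=[]
    k=N/2/half
    for dx in np.arange(-span,span+1e-9,.00025):
        for dy in np.arange(-span,span+1e-9,.00025):
            def s(rr): return cv2.remap(g,((dx+rr*np.cos(a))*k+(N-1)/2).astype(np.float32)[None],(-(dy+rr*np.sin(a))*k+(N-1)/2).astype(np.float32)[None],cv2.INTER_LINEAR)[0]
            d=s(r+.0006)-s(r-.0006); d=np.clip(d*(sgn or 1),-20,20) if sgn else np.clip(abs(d),0,20)
            best.append((d.mean(),xy[0]+dx,xy[1]+dy))
    return np.round(max(best),4)
E
python3 - <<'E'
from h import *
t=[]
for n,xy,h in(("lens",(.497,.462),.022),("ring",(.502,.311),.0125),("cell",(.462,.143),.034),("cell2",(.462,.143),.034)):
    im,z,W,d=ortho(n,xy,h); t.append(im); g=cv2.cvtColor(im,cv2.COLOR_RGB2GRAY)
    rs={"lens":[(.016,h)],"ring":[(.0295,.0125),(.0135,.0125)]}.get(n,[(.0205,.034),(.0172,.034),(.0185,.034),(.024,.033),(.038,.008)])
    for r,hh in rs:
        half=.05 if r>.03 else .037
        im2=ortho(n,xy,hh,half)[0]; print(n,r,hh,circ(cv2.cvtColor(im2,cv2.COLOR_RGB2GRAY),xy,r,half))
    # depth check
    P=cloud({"z_map":np.load(f"pics/{n}.npz")["z"],**dict(zip(("fx","fy","cx","cy"),np.load(f"pics/{n}.npz")["K"]))},np.load(f"pics/{n}.npz")["T"])
    m=(np.hypot(P[...,0]-xy[0],P[...,1]-xy[1])<.04)&(abs(P[...,2]-h)<.003); print(n,"depth n",m.sum(),np.median(P[m],0).round(4),((P[m].max(0)+P[m].min(0))/2).round(4))
save("o4",np.vstack([np.hstack(t[:2]),np.hstack(t[2:])]),1)
E
```

```text
lens 0.016 0.022 [19.9188  0.4978  0.4618]
lens depth n 226 [0.4866 0.462  0.0244] [0.496  0.4616 0.022 ]
ring 0.0295 0.0125 [19.1925  0.5022  0.311 ]
ring 0.0135 0.0125 [19.1337  0.5025  0.312 ]
ring depth n 2660 [0.4993 0.3113 0.0149] [0.5013 0.3113 0.0125]
cell 0.0205 0.034 [12.2271  0.467   0.1432]
cell 0.0172 0.034 [12.0474  0.4665  0.1382]
cell 0.0185 0.034 [13.7036  0.4648  0.139 ]
cell 0.024 0.033 [12.6125  0.4598  0.1425]
cell 0.038 0.008 [13.366   0.4613  0.143 ]
cell depth n 1532 [0.4612 0.1415 0.0346] [0.4609 0.1426 0.0339]
cell2 0.0205 0.034 [13.032   0.4572  0.1432]
cell2 0.0172 0.034 [11.4637  0.4605  0.1385]
cell2 0.0185 0.034 [13.8811  0.457   0.141 ]
cell2 0.024 0.033 [16.7266  0.467   0.1427]
cell2 0.038 0.008 [16.1878  0.4613  0.1425]
cell2 depth n 1521 [0.4638 0.1412 0.0347] [0.4615 0.1431 0.034 ]
```

View pics/o4.png

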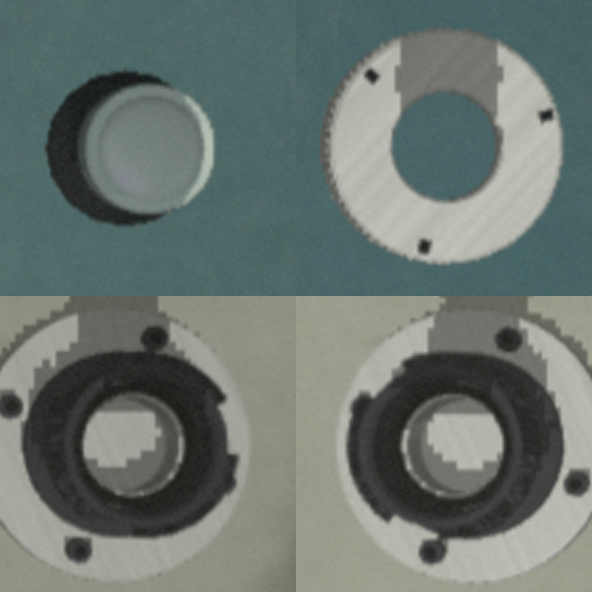

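The rectified tiles agree with the depth data: lens (0.4977,0.4618), ring (0.5023,0.3113), cell (0.4612,0.1428). Cell slots appear near 10°+120k and ring marks near 17°+120k. I'll refine the angles, move above the lens, and measure the fingertip offset from the wrist depth.

```bash
python3 - <<'E'
from h import *
C=(.4612,.1428)
for n in("cell","cell2"):
    im,_,W,d=ortho(n,C,.0335,.03,480); g=cv2.cvtColor(im,cv2.COLOR_RGB2GRAY)
    # slot score: brightness at r 22..23.5, folded over 120deg
    a=np.radians(np.arange(0,360,2)); k=240/.03
    s=np.mean([cv2.remap(g,(r*np.cos(a)*k+239.5).astype(np.float32)[None],(-r*np.sin(a)*k+239.5).astype(np.float32)[None],1)[0] for r in(.0222,.0228,.0234)],0)
    print(n); print(s.reshape(3,60).astype(int))
    D=np.load(f"pics/{n}.npz"); P=cloud({"z_map":D["z"],**dict(zip(("fx","fy","cx","cy"),D["K"]))},D["T"])
    q=P-[*C,0]; r=np.hypot(q[...,0],q[...,1]); m=(abs(q[...,2]-.034)<.0015)&(r>.0213)&(r<.0245)
    h,_=np.histogram(np.degrees(np.arctan2(q[m][:,1],q[m][:,0]))%120,np.arange(0,121,4)); print("depth rib hist",h)
C=(.5023,.3113); im=ortho("ring",C,.0125,.03,480)[0]; g=cv2.cvtColor(im,cv2.COLOR_RGB2GRAY)
Y,X=np.mgrid[0:480,0:480]; X=(X-239.5)/8000;Y=-(Y-239.5)/8000; r=np.hypot(X,Y); m=((g<75)&(r>.022)&(r<.0275)).astype(np.uint8)
N,L,S,c=cv2.connectedComponentsWithStats(m)
for i in range(1,N):
    if S[i,4]>60:
        x,y=(c[i][0]-239.5)/8000,-(c[i][1]-239.5)/8000; print("mark",S[i,4],np.hypot(x,y),np.degrees(np.arctan2(y,x))%120)
grip(.042,25)
goto([.4977,.4618,.09],down(np.pi))
f=grab_frame("wrist"); D=f; P=cloud(f,np.array(f["T_tool_cam"]))
z=f["z_map"]; m=(z>0)&(z<.19)&(abs(P[...,0])<.02)&(abs(P[...,1])<.06); p=P[m]
for sg in(1,-1):
    k=p[p[:,1]*sg>0.005]; print("finger",sg,len(k),np.percentile(k[:,2],[50,90,99,100]).round(4)); t=k[k[:,2]>k[:,2].max()-.004]; print(t.min(0).round(4),t.max(0).round(4))
save("fing",f["color"]); print(read_opening(),read_time_s())
E
```

```text
cell
[[161 162 162 163 163 162 162 164 163 164 163 163 164 157 113  62  49  55
   54  53  57  61  58  57  59  64  65  64  61  60  59  53  54  52  51  50
   52  56  50  54  56  55  41  40  43  45  44  45  47  48  47  44  39  36
   38  36  40  39  38  38]
 [ 38  40  43  42  42  41  42  39  42  40  38  38  40  35  37  36  37  39
   38  36  38  39  46  44  37  38  38  44  48  50  43  45  42  36  38  39
   40  39  40  40  41  46  52  52  52  48  49  45  51  52  51  44  46  47
   47  53  52  54  52  58]
 [ 61  59  59  59  59  57  59  60  67  69  79  82  71  72  74  73  74  69
   67  69  73  73  64  60  59  61  66  68  70  70  63  59  59  56  56  58
   58  59  58  55  56  61  59  58  58  55  49  47  44  42  47  56  61  58
   53  54  61 111 154 161]]
depth rib hist [ 0  0  0  0  0  0  0 17 19 19 16 20 17 22 20 18 21 18 19 16 18 20 20 19
 19 20 14 22 17  0]
cell2
[[ 43  41  41  42  42  43  42  43  40  42  41  41  44  48  51  48  44  42
   43  49  44  44  42  44  44  41  41  41  43  43  45  44  43  44  40  43
   42  48  49  52  54  59  61  61  65  64  64  65  64  74  91  82  76  77
   82  88  
[... 295 characters left out ...]
177 176 176 174 170 157 147  92  54  55  59
   62  60  58  47  45  42  44  44  51  55  57  50  54  49  46  50  51  46
   42  44  45  47  55  58  56  60  56  56  53  48  46  45  47  54  58  50
   49  56  58  47  45  44]]
depth rib hist [ 0  0  0  0  0  0  1 17 17 20 16 17 18 19 18 17 15 18 15 18 21 18 16 20
 16 19 17 19 14  0]
mark 314 0.02552871472043578 15.96539034909668
mark 254 0.026375010344064868 17.21882068176571
mark 324 0.02547475268644128 18.246081388696965
finger 1 17347 [-0.062  -0.0349 -0.0104 -0.0022]
[-0.0078  0.0211 -0.006 ] [ 0.0093  0.0214 -0.0022]
finger -1 17359 [-0.062  -0.0351 -0.0104 -0.0028]
[-0.0094 -0.0225 -0.0068] [ 0.0107 -0.0206 -0.0028]
0.04174501795315418 9.5083
```

```bash
cat >> h.py <<'E'
import time
def F(n=6,dt=.02):
    a=[]
    for _ in range(n): a.append(read_wrist_force()); sleep(dt)
    return np.mean(a,0)
E
python3 - <<'E'
from h import *
L=(.4977,.4618); y=np.pi
line_to([*L,.0178],speed=.08)
grip(.026,20); print("open",read_opening(),read_grip_force())
line_to([*L,.1],speed=.12)
C=(.4612,.1428)
goto([*C,.075],down(y)); 
f=grab_frame("wrist"); save("held",f["color"][150:400,150:490],1.6)
P=cloud(f,np.array(f["T_tool_cam"])); d=[s for s in silhouettes("wrist","lens")]
for s in d[:2]:
    m=s["pixels"]&(f["z_map"]>0); print(s["p"],s["at"],np.median(P[m],0).round(4) if m.any() else 0)
print(read_opening(),read_time_s(),F())
E
```

```text
open 0.03060691259601911 19.781852066516876
0.58 [321.7, 266.4] [ 0.0044  0.     -0.0072]
0.03032817411092816 12.9667 [0.08142351 0.02214054 0.02642227]
```

View pics/held.png

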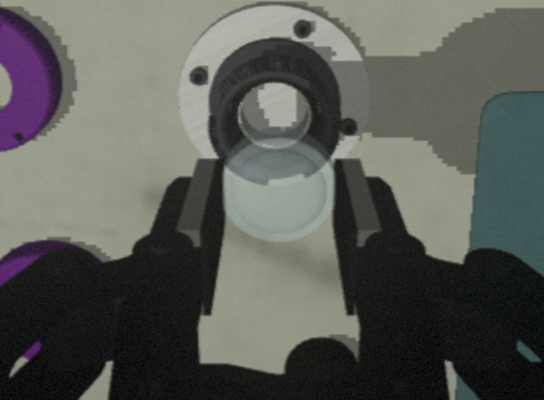

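The lens sits upright between the pads (full-frame pixels: columns 289–359, rows 233–301). I'll check its offset in the grip by projecting its outline, then lower it.

```bash
python3 - <<'E'
from h import *
f=grab_frame("wrist"); T=np.linalg.inv(np.array(f["T_tool_cam"])); a=np.linspace(0,6.283,90)
for x0 in(-.002,0,.002):
    o=[]
    for z in(-.0043,.0037):
        p=np.stack([x0+.016*np.cos(a),.016*np.sin(a),0*a+z,0*a+1],1)@T.T
        u=p[:,0]/-p[:,2]*f["fx"]+f["cx"]; v=-p[:,1]/-p[:,2]*f["fy"]+f["cy"]; o.append((u.min(),u.max(),v.min(),v.max()))
    print(x0,np.round(o,1))
C=np.array([.4612,.1428]); 
line_to([*C,.0455],speed=.06); b=F(); print("base",b)
for z in np.arange(.044,.0345,-.001):
    line_to([*C,z],speed=.02); w=F(3)-b; print(round(z,4),w.round(2),np.round(read_tcp_pos(),4)[:3])
    if abs(w[2])>3 or np.hypot(*w[:2])>4: break
print(read_time_s(),read_opening())
E
```

```text
-0.002 [[286.8 359.1 241.5 305.3]
 [288.5 357.5 233.8 295.3]]
0 [[286.6 359.2 237.2 301.6]
 [288.3 357.6 229.7 291.6]]
0.002 [[286.5 359.4 232.9 297.8]
 [288.2 357.7 225.6 288. ]]
base [ 0.1299456  -0.18596224 -0.08546045]
0.044 [-0.73  0.51 -0.28] [0.4612 0.1428 0.0441]
0.043 [-0.45 -0.08 -0.26] [0.4612 0.1428 0.043 ]
0.042 [-0.67  0.22 -0.4 ] [0.4611 0.1428 0.042 ]
0.041 [ 0.45  0.83 -0.4 ] [0.4612 0.1428 0.041 ]
0.04 [-0.13  0.14 -0.82] [0.4612 0.1428 0.04  ]
0.039 [-0.35  0.17 -0.24] [0.4612 0.1428 0.039 ]
0.038 [-0.64  0.44 -0.03] [0.4611 0.1428 0.0379]
0.037 [-0.45  0.21 -0.55] [0.4612 0.1428 0.037 ]
0.036 [0.44 0.42 0.08] [0.4612 0.1428 0.036 ]
0.035 [0.78 0.1  0.7 ] [0.4614 0.1428 0.0351]
16.8583 0.030195232163331587
```

```bash
python3 - <<'E'
from h import *
C=np.array([.4612,.1428]); b=np.array([0,0,-.2])
for z in np.arange(.0345,.0309,-.0005):
    line_to([*C,z],speed=.02); w=F(3)-b; print(round(z,4),w.round(2),np.round(read_tcp_pos(),4)[:3])
    if abs(w[2])>2.2 or np.hypot(*w[:2])>4: break
print(read_time_s(),read_opening())
E
```

```text
0.0345 [1.01 0.01 1.24] [0.4615 0.1428 0.0347]
0.034 [ 1.88 -0.61  0.36] [0.4614 0.1427 0.0339]
0.0335 [ 3.07 -1.21  1.27] [0.4615 0.1427 0.0336]
0.033 [ 1.34 -2.13  4.84] [0.4615 0.1428 0.0336]
18.0583 0.029882102958815073
```

```bash
python3 - <<'E'
from h import *
C=np.array([.4612,.1428])+[.0006,-.0003]; b=np.array([0,0,-.2])
line_to([*C,.0345],speed=.02); print(F(5)-b)
for z in (.034,.0335,.033,.0327,.0324,.032):
    line_to([*C,z],speed=.02); w=F(3)-b; print(round(z,4),w.round(2),np.round(read_tcp_pos(),4)[:3])
    if abs(w[2])>4 or np.hypot(*w[:2])>5: break
print(read_time_s(),read_opening())
E
```

```text
[ 1.63103296 -0.18943546  0.56559057]
0.034 [ 0.94 -0.43  0.49] [0.4616 0.1425 0.0338]
0.0335 [-0.86 -0.24  2.83] [0.4617 0.1425 0.0336]
0.033 [-2.27 -0.59  7.66] [0.4617 0.1425 0.0336]
19.2917 0.030552088048824883
```

```bash
python3 - <<'E'
from h import *
C=np.array([.4616,.1426])
line_to([*C,.0337],speed=.02); print(F(4))
grip(.042); line_to([*C,.09],speed=.12)
f,T=look("seat",(.4616,.1428),.034,np.pi,.075); P=cloud(f,T); q=P-[.4614,.1428,0]
r=np.hypot(q[...,0],q[...,1])
# lens: fit plane to points r<13mm, lens top
m=(r<.0125)&(f["z_map"]>0); print("dome z pct",np.percentile(P[m][:,2],[5,25,50,75,95,100]).round(4))
m=(r>.0135)&(r<.0155)&(f["z_map"]>0); p=P[m]; A=np.c_[q[m][:,:2],np.ones(m.sum())]; print("edge",np.percentile(p[:,2],[5,50,95]).round(4),np.linalg.lstsq(A,p[:,2],rcond=None)[0].round(4))
m=(r>.0188)&(r<.0203)&(f["z_map"]>0); print("rim z",np.median(P[m][:,2]).round(4))
im=ortho("seat",(.4614,.1428),.0345,.03,480)[0]; save("seat",im); print(read_time_s())
E
```

```text
[ 0.60223747 -0.32807553  1.39798024]
dome z pct [0.0356 0.0368 0.1813 0.1862 0.1889 0.1901]
edge [0.0343 0.1834 0.1891] [-5.7219  0.0392  0.0848]
rim z 0.0344
20.8
```

View pics/seat.png

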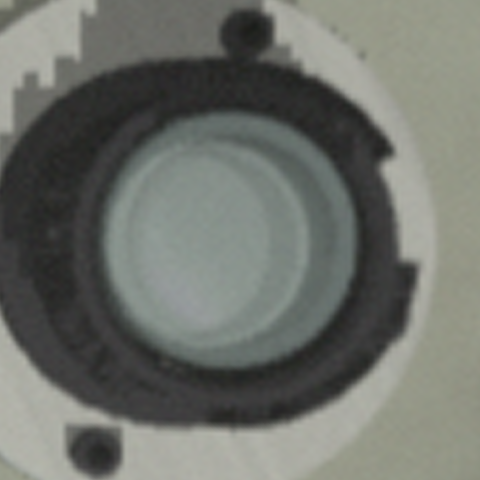

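```bash
python3 - <<'E'
from h import *
D=np.load("pics/seat.npz"); P=cloud({"z_map":D["z"],**dict(zip(("fx","fy","cx","cy"),D["K"]))},D["T"]); ok=(D["z"]>0)&(P[...,2]<.05)
q=P-[.4614,.1428,0]; r=np.hypot(q[...,0],q[...,1])
for lo,hi in((0,.004),(.004,.008),(.008,.012),(.0135,.0155),(.0188,.0203),(.021,.023)):
    m=ok&(r>lo)&(r<hi); p=P[m]; a=np.degrees(np.arctan2(q[m][:,1],q[m][:,0]))
    print(lo,m.sum(),"med",np.median(p[:,2]).round(4),"by quadrant +x,+y,-x,-y",[np.median(p[abs((a-c+180)%360-180)<45][:,2]).round(4) if (abs((a-c+180)%360-180)<45).sum()>2 else None for c in(0,90,180,270)])
f=grab_frame("top")
E
```

```text
0 112 med 0.0374 by quadrant +x,+y,-x,-y [np.float64(0.0375), np.float64(0.0376), np.float64(0.0373), np.float64(0.0374)]
0.004 337 med 0.0372 by quadrant +x,+y,-x,-y [np.float64(0.037), np.float64(0.0373), np.float64(0.0373), np.float64(0.0371)]
0.008 545 med 0.0365 by quadrant +x,+y,-x,-y [np.float64(0.0361), np.float64(0.0365), np.float64(0.0367), np.float64(0.0365)]
0.0135 350 med 0.0351 by quadrant +x,+y,-x,-y [np.float64(0.0347), np.float64(0.035), np.float64(0.0352), np.float64(0.0351)]
0.0188 425 med 0.0344 by quadrant +x,+y,-x,-y [np.float64(0.0343), np.float64(0.0341), np.float64(0.0344), np.float64(0.0345)]
0.021 637 med 0.0339 by quadrant +x,+y,-x,-y [np.float64(0.0342), np.float64(0.0337), np.float64(0.0335), np.float64(0.034)]
```

The lens is home and level: its edge is about 0.7 mm above the rim all round, and the dome top is at 37.4 mm. Now I'll pick up the ring.

```bash
python3 - <<'E'
from h import *
G=(.5021,.3112)
grip(.066,40)
f,T=look("ring2",G,.0125,np.pi,.085)
P=cloud(f,np.array(f["T_tool_cam"])); z=f["z_map"]; m=(z>0)&(z<.2)&(abs(P[...,0])<.015)&(abs(P[...,1])<.05)&(P[...,2]<.012); p=P[m]
tip=[]
for s in(1,-1):
    k=p[(p[:,1]*s>.025)]; tip.append(np.percentile(k[:,2],99.9)); print(s,len(k),tip[-1],k[k[:,2]>tip[-1]-.003].mean(0))
g=cv2.cvtColor(ortho("ring2",G,.0125)[0],cv2.COLOR_RGB2GRAY); print(circ(g,G,.0295,span=.002),circ(g,G,.0135,span=.002))
print(read_opening(),read_time_s())
E
```

```text
1 6244 -0.007835487099365835 [ 0.00014721  0.03327439 -0.00937435]
-1 6398 -0.007738422790110105 [ 0.00015394 -0.03280845 -0.00922409]
[18.8837  0.5026  0.3097] [18.9739  0.5026  0.3104]
0.06630844280662496 21.9833
```

```bash
python3 - <<'E'
from h import *
G=(.5024,.3107)
line_to([*G,-.0022],speed=.1); b=F(3); print(b)
grip(.052,40); print(read_opening(),read_grip_force(),F(3))
line_to([*G,.09],speed=.12)
C=(.4614,.1427); th=np.pi-np.radians(5.3)
goto([*C,.07],down(th)); print(read_opening(),read_time_s())
f=grab_frame("wrist"); save("ringheld",f["color"][120:400,120:520],1.6)
line_to([*C,.038],speed=.08); b=F(8); print("base",b)
for z in np.arange(.036,.0285,-.001):
    line_to([*C,z],speed=.02); w=F(3)-b; print(round(z,4),"ring-rim",round(read_tcp_pos()[2]+.0022-.034,4),w.round(2))
    if abs(w[2])>3 or np.hypot(*w[:2])>4: break
print(read_time_s())
E
```

```text
[0.11087438 0.59527859 0.07449332]
0.056362678738998986 42.87986658280715 [-0.84509528 -0.38480084  5.77199346]
0.055927752087821594 25.1333
base [ 0.28424153  0.13584529 -0.66856543]
0.036 ring-rim 0.0043 [-0.32 -0.45 -0.26]
0.035 ring-rim 0.0032 [-0.4   0.56 -0.17]
0.034 ring-rim 0.0022 [-0.15 -0.46  0.46]
0.033 ring-rim 0.0011 [0.36 0.02 0.21]
0.032 ring-rim 0.0002 [-1.02  0.09 -0.03]
0.031 ring-rim -0.0009 [ 0.17 -0.14 -0.  ]
0.03 ring-rim -0.0018 [-0.34 -0.26  0.04]
0.029 ring-rim -0.0029 [-0.48  0.03  0.27]
28.2667
```

View pics/ringheld.png

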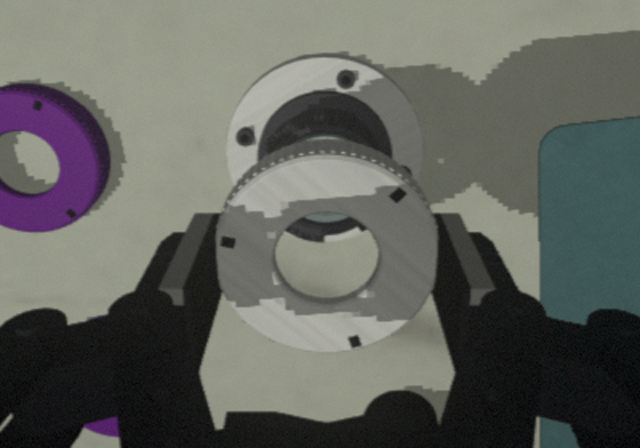

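The ring is held level, with its marks where expected. It has passed below the rim without contact, so the lugs are in the slots. I'll continue down gently to the lens.

```bash
python3 - <<'E'
from h import *
C=(.4614,.1427); b=F(8); print("base",b)
for z in list(np.arange(.028,.0255,-.001))+list(np.arange(.0255,.0225,-.0004)):
    line_to([*C,z],speed=.02); w=F(3)-b; print(round(z,4),"ring-rim",round(read_tcp_pos()[2]+.0022-.034,4),w.round(2))
    if abs(w[2])>2 or np.hypot(*w[:2])>4: break
print(read_time_s())
E
```

```text
base [-0.06487991  0.38368201 -0.65789826]
0.028 ring-rim -0.0038 [ 0.96 -0.37 -0.02]
0.027 ring-rim -0.0048 [ 0.08 -0.33 -0.28]
0.026 ring-rim -0.0058 [ 0.89 -0.73 -0.3 ]
0.0255 ring-rim -0.0063 [ 1.19 -0.67 -0.23]
0.0251 ring-rim -0.0067 [ 1.08 -0.91  0.05]
0.0247 ring-rim -0.0071 [ 1.47 -0.9   0.13]
0.0243 ring-rim -0.0075 [ 1.32 -1.23 -0.24]
0.0239 ring-rim -0.0079 [ 1.36 -0.94  0.26]
0.0235 ring-rim -0.0083 [ 1.5  -1.17  0.26]
0.0231 ring-rim -0.0087 [ 1.56 -0.97  0.71]
0.0227 ring-rim -0.009 [ 1.24 -1.27  2.52]
31.7
```

```bash
cat > turn.py <<'E'
from h import *
C=(.4616,.1425); b=np.array([.1,.25,-.66]); th0=np.pi-np.radians(5.3)
E
python3 - <<'E'
from turn import *
z=.0231
line_to([*C,z],speed=.02); w=F(6)-b; print("start",w.round(2),read_torque(),read_tcp_pos()[2])
n=0
for k in range(1,22):
    d=.05*k; line_to([*C,z],down(th0-d),speed=.03); w=F(5,.015)-b; t=read_torque()
    print(round(d,2),w.round(2),"tz",round(t[2],3),"z",round(read_tcp_pos()[2],5),round(read_time_s(),1))
    n=n+1 if w[2]<-1.2 else 0
    if w[2]<-2.5 or n>=2 or np.hypot(*w[:2])>6 or w[2]>5: break
E
```

```text
start [ 0.84 -0.12  0.78] [ 0.02536168 -0.16873733  0.00609707] 0.023009485657856498
0.05 [ 1.01 -0.74  0.92] tz -0.052 z 0.02298 32.4
0.1 [ 0.55 -1.11  0.41] tz -0.013 z 0.02304 32.7
0.15 [ 0.38 -0.85  0.43] tz -0.03 z 0.02306 33.0
0.2 [ 0.63 -0.89  0.72] tz 0.008 z 0.02306 33.4
0.25 [-0.23 -0.87  0.24] tz -0.002 z 0.02307 33.7
0.3 [ 0.51 -0.62  0.32] tz 0.024 z 0.02308 34.0
0.35 [ 0.49 -0.59  0.31] tz -0.026 z 0.02311 34.4
0.4 [ 0.32 -1.08  0.46] tz 0.011 z 0.02309 34.7
0.45 [ 0.34 -0.73 -0.02] tz -0.026 z 0.02309 35.0
0.5 [ 0.45 -1.01  0.31] tz 0.013 z 0.02309 35.4
0.55 [ 0.51 -0.74  0.19] tz 0.083 z 0.0231 35.7
0.6 [ 0.36 -1.3   0.04] tz -0.026 z 0.0231 36.0
0.65 [ 0.88 -2.07  0.3 ] tz -0.02 z 0.02311 36.4
0.7 [ 1.44 -1.92 -0.48] tz -0.01 z 0.02308 36.7
0.75 [ 1.12 -2.34 -1.57] tz 0.015 z 0.02294 37.0
0.8 [ 1.42 -3.03 -3.71] tz -0.046 z 0.02292 37.4
```

The thread bites at about 0.69 rad. I'll go on to about 1.00 rad, following the ring down at 4 mm/rad so the gripper stays unloaded.

```bash
python3 - <<'E'
from turn import *
adj=0
for d in (.8,.85,.9,.95,1.0):
    z=.0231-.004*(d-.69)+adj; line_to([*C,z],down(th0-d),speed=.02); w=F(5,.015)-b; t=read_torque()
    print(round(d,2),w.round(2),"tz",round(t[2],3),"z",round(read_tcp_pos()[2],5),round(read_time_s(),1),read_opening())
    if abs(w[2])>6 or np.hypot(*w[:2])>9: break
    adj+=np.clip(w[2]*.00005,-.0002,.0002)
E
```

```text
0.8 [ 0.12 -3.7  -0.06] tz -0.015 z 0.02275 37.7 0.056216060969857734
0.85 [ 0.12 -3.85  0.71] tz -0.057 z 0.0226 38.0 0.05598726139273608
0.9 [ 0.84 -3.71  0.87] tz -0.0 z 0.02243 38.4 0.05597925200010325
0.95 [ 1.78 -4.63  1.02] tz -0.029 z 0.02226 38.7 0.05612438158164502
1.0 [ 2.02 -4.86  1.16] tz -0.041 z 0.02208 39.0 0.056132750523863864
```

```bash
python3 - <<'E'
from turn import *
grip(.066); w=F(6); print("released",w)
p=read_tcp_pos(); line_to([*C,.075],speed=.1)
C2=(.4614,.1427)
f,T=look("fin",C2,.038,th0-1.0,.09)
P=cloud(f,T); q=P-[*C2,0]; r=np.hypot(q[...,0],q[...,1]); m=(r>.016)&(r<.028)&(abs(q[...,2]-.038)<.006)
A=np.c_[q[m][:,:2],np.ones(m.sum())]; print("plane",np.linalg.lstsq(A,P[m][:,2],rcond=None)[0].round(4),np.median(P[m][:,2]).round(4))
im=ortho("fin",C2,.038,.03,480)[0]; g=cv2.cvtColor(im,cv2.COLOR_RGB2GRAY); c=circ(cv2.resize(g,(296,296)),C2,.027,.03,296); print("circ",circ(g,C2,.0295,.03,480,.001),circ(g,C2,.0135,.03,480,.002))
Y,X=np.mgrid[0:480,0:480]; X=(X-239.5)/8000;Y=-(Y-239.5)/8000; r=np.hypot(X,Y); mk=((g<75)&(r>.021)&(r<.0285)).astype(np.uint8)
N,L,S,cc=cv2.connectedComponentsWithStats(mk)
for i in range(1,N):
    if 60<S[i,4]<800:
        x,y=(cc[i][0]-239.5)/8000,-(cc[i][1]-239.5)/8000; print("mark",S[i,4],np.hypot(x,y).round(4),np.degrees(np.arctan2(y,x))%120)
save("fin",im); print(read_time_s())
E
```

```text
released [-0.34106718 -0.0891582   0.03577575]
plane [0.003  0.0017 0.0374] 0.0374
circ [13.0194  0.4614  0.1417] [20.      0.4599  0.1437]
mark 269 0.0259 78.06928814285136
mark 241 0.0266 72.060394583148
mark 230 0.0239 73.49283095956682
40.475
```

View pics/fin.png

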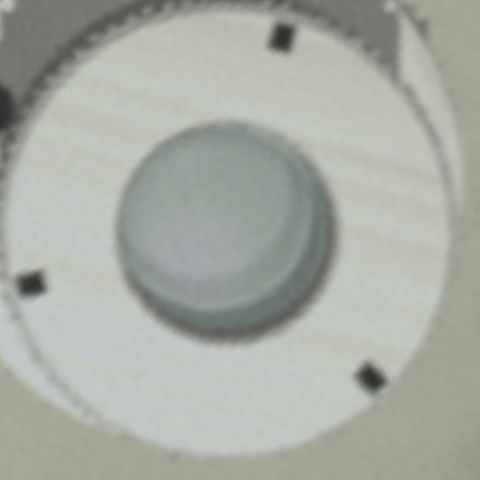

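The marks sit at 74.5° (mod 120°), exactly as commanded, so the ring turned with the gripper. It lies level at about 1.2–1.4 mm of seat compression, which is roughly 10 N. Nothing is touching it, so I'll hand it in.

```bash
python3 -c "
from h import *
grab_frame('scene'); print([(d['p'],d['at']) for d in silhouettes('scene','spare_eyepiece')[:1]])
print(sign_off())"
```

```text
[(0.86, [308.4, 176.2])]
the job is handed in; nothing more can be done
None
```

The job is handed in at about 41 s: the lens is home in the cell, and the ring is screwed about 0.31 rad past the bite, which I estimate holds the glass with about 10 N (not measured directly); the spare eyepiece still shows where it stood.

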